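# Load the push grease gun and press it onto the bearing's nipple

## Robot

A 7-joint arm with a two-finger parallel gripper is mounted at the origin on a cart in front of the work surface, level with it; the furniture and walls round the work are solid. World frame = base frame: x ahead of the robot, y to its left, z up, the work surface at z = 0. Lengths are in m, angles in rad, forces in N, time in s.
With the tool pointing down it reaches from about 0.425 to 0.975 m from the base axis. Payload 16.7 kg.
Tool frame: the origin (TCP) lies between the finger pads; the fingertips stand 22 mm ahead of it and the grasp point (between the pads) lies 3 mm ahead of it; x points along the fingers, z is the direction in which the jaws open and shut, and the axes are right-handed (so a half turn about x gives the same grasp; the last joint's range is limited). The gripper opens to 85 mm and grips with 20 to 120 N. Pads are 22 mm wide; open, the fingers measure 114 mm over their backs; the gripper's body (76 mm by 85 mm) begins 54 mm behind the grasp point. The pads swing forward as they close: fully open they stand 13 mm farther back than shut.
Start: joints at [-1.419, 0.426, 0.074, 1.606, -0.034, 1.111, -0.067], TCP at [0.201, 0.644, 0.253] pointing down, gripper open.
Joint ranges: [-2.85, 2.85], [-0.5, 2.14], [-1.23, 1.37], [0.21, 2.46], [-1.02, 4.16], [0.16, 2.05], [-2.73, 2.73]. Speed limits (rad/s): [1.89, 1.89, 2.39, 2.39, 3.01, 3.01, 3.01].

## Interface

Orientations are given as a unit quaternion [x, y, z, w].
In Python, from plant import * gives the robot as it stands. Calls block until the motion is done:
- move_to(position, orientation): joint-space move of the TCP to a pose.
- line_to(position, ori=None, max_speed=0.15): straight line of the TCP; ori=None keeps the orientation; max_speed is the mean speed in m/s.
- set_joints(angles): joint-space move.
- let_go() and gripper_close(force=None): open the fingers fully, or close them until they stop; force is the grip in N (None keeps the last).
- hold(seconds).
- ik(position, orientation): joint angles nearest the present ones, or None.
- get_obs(): the state.
- snapshot(name): name is "side" or "top"; returns the picture (480x640x3 uint8, red, green, blue); there is no depth.
- get_calibration(name): a dict with "mtx" (3x3 intrinsics, pixels), "world_from_camera" (4x4, takes a point from camera to world coordinates). Camera axes: x right, y up, looking along -z (the intrinsics and any distortion apply to the point x, -y, -z); pixel columns grow to the right and rows downward; lengths in m; the calibration is good to about 2 mm. A picture is of the moment at which its call begins. get_calibration takes no time and is no camera call.
A pose or a line that the arm cannot do raises PlanningError and nothing moves.
- job_done(): hands the job in, once; it reports no verdict.
The state is a dict: "t": time; "q": joint angles; "qd": joint speeds; "effort": joint torques, N m; "ee_pos": TCP position; "eef_rot": TCP orientation; "wrist_force": force on the tool from outside, world axes, zero at the start; "moment": the same for the moment, N m; "grip_width": finger opening in m.
Only numpy, scipy, OpenCV 4.12 (cv2) and the standard library are available. Lean on these libraries where they do the work, as an engineer would, in place of code of your own. Each camera call takes 0.05 s, during which the arm holds its last target. There are 200 camera calls.

## Task

Load the grease gun that stands in the aluminium bench stand by sliding the grey cartridge foot first down into its open barrel until the cartridge's head rests on the barrel rim. Then take the loaded gun out of the stand by its barrel and press its coupler squarely, in line, onto the tilted grease nipple of the bearing block until it snaps on. Finish while still gripping the gun and pushing it along the nipple against the coupler spring, so that the spring stays compressed well past half of its travel; do not let go at the end, and leave the tape roll, the bolt and the tin where they are.

Things in the scene. Friction and masses are not known exactly. Their poses are not given: they have to be found in the camera images.
- cartridge: grey plastic grease cartridge standing on its foot, 82 mm tall, 50 g: a round body 20 mm in diameter and 50 mm long (foot chamfered over 4 mm), then a wider head 26 mm in diameter and 32 mm tall. Origin: centre of the foot; z points up to the head. The head is the place to grip it.
- gun: push-type grease gun, 0.3 kg, upright in the stand, coupler down. Round aluminium barrel 32 mm in diameter (z = 6 to 86 mm), open on top, on a flange 43 mm across, 6 mm thick. Origin: centre of the flange's underside, resting on the stand; z up the barrel. Bore 23 mm across, 56 mm deep. Any roll about z will do.
- gun_mouth (a point): centre of the barrel's open rim, 86 mm above the gun's origin, axes as the gun's. Loaded, the cartridge's shoulder rests on this rim: its foot is 50 mm below and its head stands 32 mm above.
- coupler_seat (a point): point inside the coupler on the gun's axis where the nipple's top face comes to rest; z = -17 mm in the gun's frame with the spring at rest, -7 mm fully compressed. The coupler is a steel cup open downward, mouth 19 mm below this point: outside 30 mm, inside 23 mm narrowing over 6 mm to 19 mm. Four sprung locking balls inside, 9.7 mm above the mouth, ride over the nipple head.
- coupler (a joint): compression of the coupler into the gun against its spring, 0 m at rest to 0.010 m at the stop; about 4 N to start, 14 N at the stop. The balls meet the nipple head 8 mm before seating and snap over it at roughly 10 to 13 N of push; the coupler then jumps forward about 7 mm and the compression drops by as much until pushed further.
- stand: fixed aluminium block 74 x 74 x 45 mm with an upright through hole 35 mm in diameter. Origin: centre of the underside.
- bearing_block: fixed dark steel bearing housing, about 86 x 66 x 65 mm with a short horizontal shaft along its y; the brass nipple leans out of its top towards the block's -x. Origin: centre of the underside.
- nipple: brass button-head nipple fixed on the block, axis tilted 0.45 rad from vertical. Origin: centre of the head's flat top face; z points out along the axis (up and to the block's -x). Head 16 mm across, 8.5 mm thick, bevelled on both sides, top face 9 mm; neck 9 mm; 22 mm free below the top face. Snapped on, coupler_seat coincides with this origin and the gun's z with this z.
- tape_blue: roll of tape lying flat, 68 mm across, 19 mm high; bystander, origin at the underside's centre
- bolt_1: steel bolt standing on its head, 34 mm tall, 15 mm wide; bystander, origin at the underside's centre
- tin: small round tin, 49 mm across, 27 mm high; bystander, origin at the underside's centre
There are look-alikes about, which are no part of the job. Several things have the shape of the cartridge; the one meant has the colours described above.

How it is judged:
By the outcome, as a careful person would: the job done as asked, in the order asked, and still so for the second after the job is handed in, while the arm keeps its last pose, push and grip.
It also fails if it takes over 72 s, if anything falls off the work surface, if the arm or the gripper's body presses on something with over 40 N, if the wrist force passes 120 N, or if a joint passes its speed limit or range.

## Working session

There is one attempt and no reset: what is moved stays moved. The work goes in short steps, each a Python script; the robot and the scene stay as the last script left them, time stands still between calls to the robot, and variables do not carry over. Pictures are saved under pics/ and viewed, about 8 in all and at most 12, crops included, and the job is handed in when it is done.

```bash
ls; mkdir -p pics
python3 - <<'E'
from plant import *
import cv2,numpy as np
np.set_printoptions(precision=4,suppress=True)
for n in("side","top"):
    im=snapshot(n); cv2.imwrite(f"pics/{n}0.png",im[:,:,::-1]); print(n,get_calibration(n))
o=get_obs();print(o)
E
```

```text
pics
side {'mtx': array([[537.2547,   0.    , 317.7588],
       [  0.    , 537.2547, 235.4356],
       [  0.    ,   0.    ,   1.    ]]), 'world_from_camera': array([[ 0.9679,  0.1495, -0.2023,  0.2778],
       [-0.2512,  0.5375, -0.8049, -0.923 ],
       [-0.0116,  0.8299,  0.5578,  0.6758],
       [ 0.    ,  0.    ,  0.    ,  1.    ]])}
top {'mtx': array([[476.7996,   0.    , 322.2612],
       [  0.    , 476.7996, 239.5673],
       [  0.    ,   0.    ,   1.    ]]), 'world_from_camera': array([[ 0.0701,  0.9687, -0.2383,  0.2679],
       [-0.9975,  0.0693, -0.0118, -0.0999],
       [ 0.0051,  0.2386,  0.9711,  1.0864],
       [ 0.    ,  0.    ,  0.    ,  1.    ]])}
{'t': 0.1, 'q': array([-1.4185,  0.4267,  0.0739,  1.6065, -0.0341,  1.1108, -0.0671]), 'qd': array([ 0.0004, -0.0012, -0.0003, -0.0021, -0.0017, -0.0009,  0.0007]), 'effort': array([  0.0079, -95.1539,   3.7708, -46.4404,   0.0195,   0.0066,
        -0.    ]), 'ee_pos': array([0.2005, 0.6442, 0.2527]), 'eef_rot': array([-0.4194,  0.5698,  0.4189,  0.5692]), 'wrist_force': array([-0.5298,  0.6482, -0.2844]), 'moment': array([ 0.0051, -0.0214,  0.0078]), 'grip_width': 0.08585655585232874}
```

View pics/side0.png

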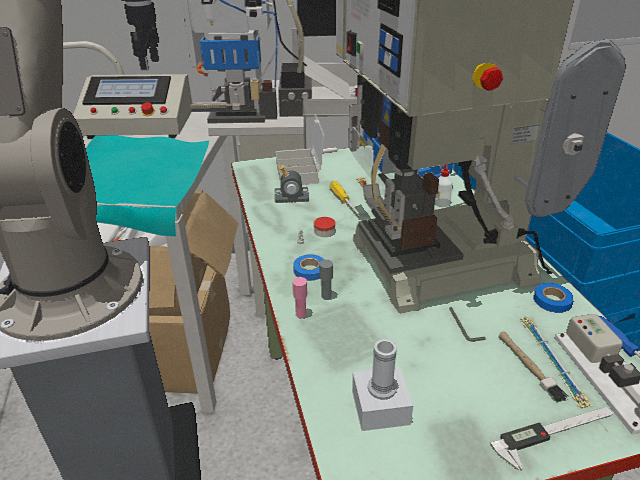

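View pics/top0.png

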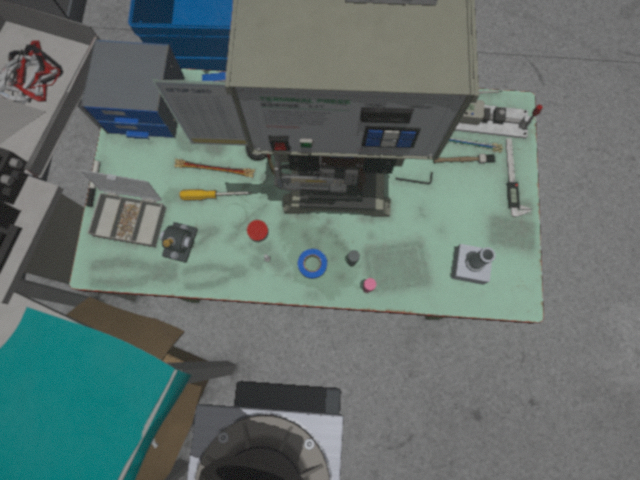

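```bash
cat > crop.py <<'E'
import cv2,numpy as np
def tile(im,x0,y0,w,h,s):
    c=cv2.resize(im[y0:y0+h,x0:x0+w],None,fx=s,fy=s,interpolation=cv2.INTER_CUBIC)
    for x in range(-(-x0//10)*10,x0+w,10):
        cv2.line(c,((x-x0)*s,0),((x-x0)*s,6),(0,0,255),1); cv2.putText(c,str(x),((x-x0)*s+1,16),0,.33,(0,0,255),1)
    for y in range(-(-y0//10)*10,y0+h,10):
        cv2.line(c,(0,(y-y0)*s),(6,(y-y0)*s),(0,0,255),1); cv2.putText(c,str(y),(8,(y-y0)*s+4),0,.33,(0,0,255),1)
    return c
E
python3 - <<'E'
import cv2,numpy as np
from crop import tile
s=cv2.imread("pics/side0.png");t=cv2.imread("pics/top0.png")
a=np.hstack([tile(s,268,158,50,50,6),tile(s,284,252,66,50,6)])
b=np.hstack([tile(t,155,215,50,45,6),tile(t,330,245,66,45,6)])
cv2.imwrite("pics/c1.png",np.vstack([a,b]))
a=np.hstack([tile(s,345,330,75,105,5),tile(t,445,235,60,105,5)])
cv2.imwrite("pics/c2.png",a)
E
```

```text
(no output)
```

View pics/c1.png

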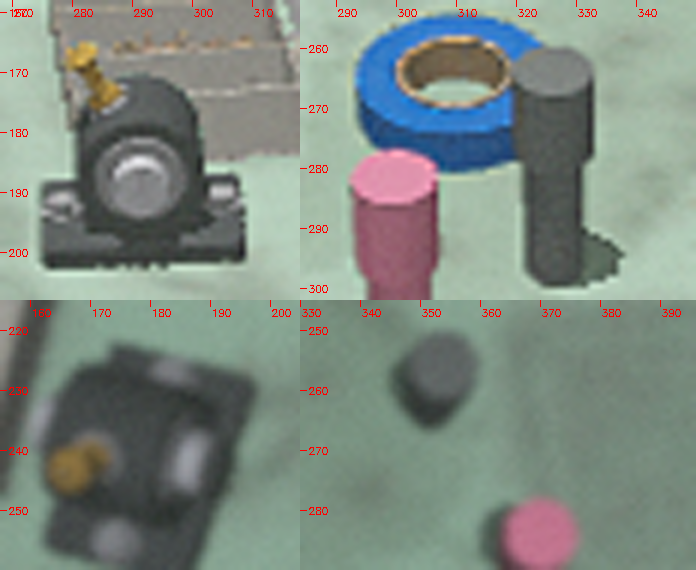

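View pics/c2.png

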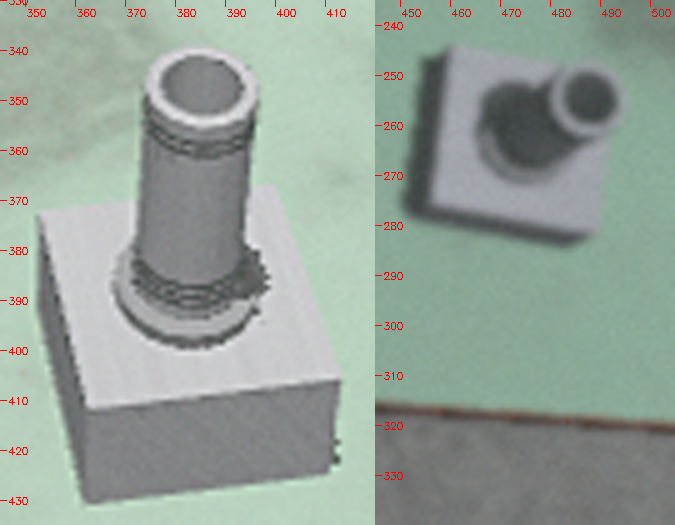

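```bash
cat > geo.py <<'E'
import numpy as np
from plant import get_calibration
from scipy.spatial.transform import Rotation as R
C={n:get_calibration(n) for n in("side","top")}
def ray(n,u,v):
    K=C[n]["mtx"];T=C[n]["world_from_camera"]
    d=np.array([(u-K[0,2])/K[0,0],-(v-K[1,2])/K[1,1],-1.]);d=T[:3,:3]@d
    return T[:3,3],d/np.linalg.norm(d)
def plane(n,u,v,z):
    o,d=ray(n,u,v);return o+d*(z-o[2])/d[2]
def tri(ps,pt):
    A=np.zeros((3,3));b=np.zeros(3);rs=[ray("side",*ps),ray("top",*pt)]
    for o,d in rs: P=np.eye(3)-np.outer(d,d);A+=P;b+=P@o
    x=np.linalg.solve(A,b);return x,[np.linalg.norm((np.eye(3)-np.outer(d,d))@(x-o)) for o,d in rs]
def proj(n,p):
    K=C[n]["mtx"];T=C[n]["world_from_camera"];c=T[:3,:3].T@(np.array(p)-T[:3,3])
    return np.array([K[0,2]+K[0,0]*c[0]/-c[2],K[1,2]-K[1,1]*c[1]/-c[2]])
E
python3 - <<'E'
from geo import *
np.set_printoptions(precision=4,suppress=True)
for nm,a,b,z in(("cart",(325.7,263.6),(353.25,255.75),.082),("mouth",(385,347),(486.6,254.4),.131),("nip",(281.3,166.8),(166.3,242.6),.08)):
    print(nm,*tri(a,b),plane("side",*a,z),plane("top",*b,z))
def px(t,u,v):x0,y0,s=t;return x0+(u+.5)/s-.5,y0+(v+.5)/s-.5
S=(268,158,6);T=(155,215,6)
a=plane("side",*px(S,42,267),0);b=plane("side",*px(S,245,265),0);print("front edge",a,b,np.linalg.norm(b-a),np.arctan2(*(b-a)[1::-1]))
for z in(0,.015):
  c=[plane("top",*px(T,u,v),z) for u,v in((110,45),(255,78),(45,240))];print(z,c,np.arctan2(*(c[0]-c[2])[1::-1]),np.arctan2(*(c[0]-c[1])[1::-1])-np.pi/2)
# nipple base
print("nipbase",*tri(px(S,105,100),px(T,98,155)))
# stand: bottom edges
G=(345,330,5)
print([plane("side",*px(G,u,v),0) for u,v in((85,503),(330,473))],[plane("side",*px(G,u,v),.045) for u,v in((37,213),(88,410),(340,379),(275,185))])
E
```

```text
cart [ 0.4843 -0.1569  0.0796] [np.float64(0.00038736979622441353), np.float64(0.00038736979622454586)] [ 0.4838 -0.1599  0.082 ] [ 0.4834 -0.1568  0.082 ]
mouth [ 0.4962 -0.4278  0.1283] [np.float64(0.0003726942041018033), np.float64(0.00037269420410189296)] [ 0.4955 -0.4302  0.131 ] [ 0.4951 -0.4268  0.131 ]
nip [0.4829 0.2478 0.0829] [np.float64(0.0004586859846463977), np.float64(0.00045868598464655387)] [0.4834 0.2535 0.08  ] [0.484  0.2488 0.08  ]
front edge [0.4567 0.225  0.    ] [0.5382 0.2038 0.    ] 0.0842243908986828 -0.25437856436018746
0 [array([0.5518, 0.2684, 0.    ]), array([0.5425, 0.2097, 0.    ]), array([0.4721, 0.2821, 0.    ])] -0.1706554598591645 -0.15715132283306166
0.015 [array([0.5478, 0.2633, 0.015 ]), array([0.5387, 0.2054, 0.015 ]), array([0.4693, 0.2768, 0.015 ])] -0.1706554598591644 -0.15715132283306277
nipbase [0.4919 0.2454 0.0627] [np.float64(0.0014365791220047237), np.float64(0.001436579122004604)]
[array([ 0.4563, -0.4595,  0.    ]), array([ 0.5294, -0.4685,  0.    ])] [array([ 0.4629, -0.3887,  0.045 ]), array([ 0.4549, -0.4615,  0.045 ]), array([ 0.5277, -0.4701,  0.045 ]), array([ 0.537 , -0.3972,  0.045 ])]
```

```bash
cat >> geo.py <<'E'
def ori(az,down=(0,0,-1)):
    x=np.array(down,float);x/=np.linalg.norm(x);z=np.array([np.cos(az),np.sin(az),0]);z-=x*(z@x);z/=np.linalg.norm(z)
    return R.from_matrix(np.c_[x,np.cross(z,x),z]).as_quat()
E
python3 - <<'E'
from geo import *
from plant import *
np.set_printoptions(precision=3,suppress=True)
print("pink",plane("top",369.6,283.4,.082), "tape",plane("top",312,263,.019),"machine",plane("top",340,215,.05))
print("jaw now",R.from_quat(get_obs()["eef_rot"]).as_matrix())
th=-.21;n=np.array([-np.sin(.45)*np.cos(th),-np.sin(.45)*np.sin(th),np.cos(.45)])
for az in np.arange(-180,180,30):
    a=np.radians(az);print(az,*[ik(p,ori(a,d)) for p,d in(((.484,-.158,.076),(0,0,-1)),((.4955,-.429,.2),(0,0,-1)),(np.array([.483,.25,.083])+.08*n,-n))])
E
```

```text
pink [ 0.426 -0.195  0.082] tape [ 0.473 -0.068  0.019] machine [ 0.582 -0.123  0.05 ]
jaw now [[-0.    -0.955  0.297]
 [-0.001  0.297  0.955]
 [-1.    -0.    -0.001]]
-180 [-0.668  0.814  1.203  2.159 -1.01   0.929 -1.988] [-0.142  0.783  1.206  1.745 -0.789  1.191 -1.85 ] [-0.925  0.203  0.038  2.267  0.752  0.59   1.658]
-150 [-0.668  0.814  1.203  2.159 -1.01   0.929 -1.465] [-0.142  0.783  1.206  1.745 -0.789  1.191 -1.326] [-0.83   0.206 -0.066  2.262  0.779  0.608  2.188]
-120 [-0.577  0.656  1.015  2.156 -0.821  0.787 -1.117] [-0.142  0.783  1.206  1.745 -0.789  1.191 -0.803] [-0.735  0.21  -0.172  2.257  0.805  0.626  2.666]
-90 [-0.374  0.503  0.706  2.147 -0.529  0.668 -0.873] [-0.142  0.783  1.206  1.745 -0.789  1.191 -0.279] [-1.876  0.491  1.243  2.308 -0.266  0.394 -2.098]
-60 [-0.493  0.575  0.878  2.153 -0.687  0.721 -0.197] [-0.142  0.783  1.206  1.745 -0.789  1.191  0.245] [-1.479  0.242  0.672  2.295  0.531  0.482 -2.39 ]
-30 [-0.54   0.616  0.953  2.155 -0.759  0.754  0.396] [-0.142  0.783  1.206  1.745 -0.789  1.191  0.768] [-1.413  0.23   0.593  2.292  0.571  0
[... 249 characters left out ...]
  -0.35   1.015  1.442] [-1.299  0.216  0.46   2.287  0.626  0.521 -0.81 ]
60 [-0.343  0.489  0.663  2.146 -0.492  0.659  1.709] [ 0.422  0.452  0.26   1.714 -0.134  0.994  1.778] [-1.252  0.212  0.406  2.285  0.645  0.53  -0.328]
90 [-0.278  0.465  0.577  2.143 -0.42   0.644  2.163] [ 0.699  0.446 -0.112  1.695  0.057  1.004  2.139] [-1.185  0.208  0.329  2.281  0.67   0.543  0.121]
120 [-0.307  0.475  0.615  2.144 -0.451  0.65   2.717] [ 1.098  0.524 -0.664  1.669  0.358  1.073  2.421] [-1.101  0.205  0.234  2.277  0.699  0.559  0.586]
150 [ 0.878  0.54  -0.847  2.077  0.582  0.776  2.286] [-0.142  0.783  1.206  1.745 -0.789  1.191 -2.373] [-1.021  0.203  0.145  2.273  0.724  0.573  1.106]
```

Run:
```python
from geo import *
from plant import *
import cv2
np.set_printoptions(precision=4,suppress=True)
q=ori(np.radians(-60)); p=np.array([.4838,-.158,0])
line_to([.44,.30,.25],max_speed=.3)
line_to(p+[0,0,.18],q,max_speed=.3)
line_to(p+[0,0,.076],max_speed=.1)
print(get_obs()["t"],get_obs()["wrist_force"])
gripper_close(30); hold(.2); o=get_obs();print(o["grip_width"],o["wrist_force"],o["ee_pos"],o["t"])
line_to(p+[0,0,.20],max_speed=.15)
g=np.array([.4955,-.4285,.131+.076+.012])
line_to(g,max_speed=.25); hold(.2)
o=get_obs();print(o["grip_width"],o["wrist_force"],o["ee_pos"],o["t"])
for n in("side","top"): cv2.imwrite(f"pics/{n}1.png",snapshot(n)[:,:,::-1])
from crop import tile
s=cv2.imread("pics/side1.png");t=cv2.imread("pics/top1.png")
cv2.imwrite("pics/c3.png",np.hstack([tile(s,345,290,75,115,5),tile(t,445,205,80,115,5)]))
```

```text
5.3083 [-1.1325  0.3154  0.1861]
0.024079032096909238 [-1.3028 -0.0882  6.7394] [ 0.484  -0.158   0.0762] 6.0917
0.024160665558210167 [-0.3419 -0.0666 -0.4863] [ 0.496  -0.4274  0.2191] 8.5
```

View pics/c3.png

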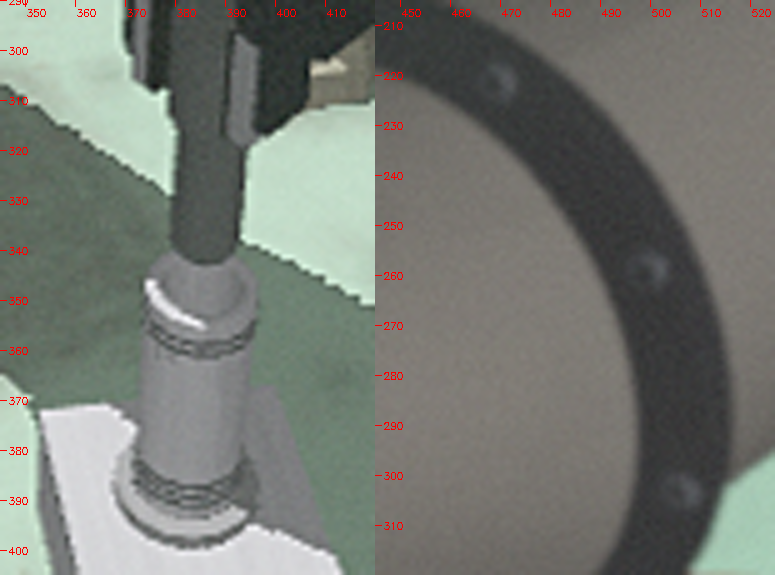

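Run:
```python
from geo import *
np.set_printoptions(precision=2,suppress=True)
f=np.array([.496,-.4274,.143]); a=np.linspace(0,2*np.pi,73)
for r in(.006,.008,.01):
    P=np.array([proj("side",f+[r*np.cos(t),r*np.sin(t),0]) for t in a]);print(r,P.min(0),P.max(0))
P=np.array([proj("side",f+[.01*np.cos(t),.01*np.sin(t),.004]) for t in a]);print("chamf",P.min(0),P.max(0))
P=np.array([proj("side",f+[.01*np.cos(t),.01*np.sin(t),.02]) for t in a]);print("body",P.min(0),P.max(0))
P=np.array([proj("side",f+[.013*np.cos(t),.013*np.sin(t),.05]) for t in a]);print("head",P.min(0),P.max(0))
m=np.array([.4955,-.4285,.131])
P=np.array([proj("side",m+[.016*np.cos(t),.016*np.sin(t),0]) for t in a]);print("mouth at -.4285",P.min(0),P.max(0))
d=1e-3
print("px/mm x,y,z",[proj("side",m+np.eye(3)[i]*d)-proj("side",m) for i in range(3)])
```

```text
0.006 [380.77 336.18] [389.53 342.44]
0.008 [379.31 335.16] [391.  343.5]
0.01 [377.86 334.13] [392.46 344.56]
chamf [378.   332.04] [392.65 342.45]
body [378.6  323.54] [393.43 333.88]
head [377.5  305.53] [397.23 318.8 ]
mouth at -.4285 [373.01 337.9 ] [396.2 354.7]
px/mm x,y,z [array([ 0.68, -0.14]), array([-0.25, -0.51]), array([ 0.04, -0.52])]
```

Run:
```python
from geo import *
from plant import *
np.set_printoptions(precision=4,suppress=True)
c=np.array([.4951,-.430,.219]); line_to(c,max_speed=.05); hold(.3)
o=get_obs();print(o["ee_pos"],o["t"]); e=c-o["ee_pos"]; 
t=np.array([.4951,-.430]); c[:2]=t+e[:2]; line_to(c,max_speed=.03); hold(.2); o=get_obs();print(o["ee_pos"]); f0=o["wrist_force"]
for z in(.209,.204,.200,.19,.18,.17,.163,.160,.158):
    line_to([c[0],c[1],z],max_speed=.05); o=get_obs(); df=o["wrist_force"]-f0
    print(z,o["ee_pos"],df,o["moment"],o["t"])
    if np.linalg.norm(df)>12: break
```

```text
[ 0.4951 -0.43    0.219 ] 9.15
[ 0.4951 -0.43    0.219 ]
0.209 [ 0.4949 -0.4298  0.2085] [ 1.3656 -0.2866 -0.8332] [ 0.0551 -0.0064  0.0429] 9.95
0.204 [ 0.495  -0.4299  0.2037] [ 1.5065  0.689  -1.4055] [-0.0196  0.0353 -0.0184] 10.2
0.2 [ 0.4951 -0.4299  0.1998] [ 1.3909 -0.327  -0.7716] [-0.0241  0.0192  0.0091] 10.45
0.19 [ 0.495  -0.4299  0.1896] [ 1.008  -0.8866 -0.8673] [-0.0207  0.023  -0.0385] 10.8
0.18 [ 0.495  -0.4299  0.1796] [ 0.1455  0.2186 -0.0892] [-0.0516  0.0152 -0.0591] 11.15
0.17 [ 0.4949 -0.4299  0.1696] [ 0.3065 -0.0677  0.0509] [-0.0236 -0.0135 -0.0247] 11.5
0.163 [ 0.495  -0.4299  0.1626] [ 1.6463  0.2808 -1.494 ] [0.0365 0.0091 0.0156] 11.7917
0.16 [ 0.4951 -0.4299  0.1599] [ 1.7489 -0.0871 -1.2472] [-0.0052  0.0495 -0.0291] 12.0417
0.158 [ 0.4951 -0.43    0.1579] [ 0.6428 -0.4052  0.0963] [ 0.0397 -0.0062  0.0048] 12.2917
```

Run:
```python
from geo import *
from plant import *
import cv2
from crop import tile
np.set_printoptions(precision=4,suppress=True)
f0=get_obs()["wrist_force"]; x,y=.4951,-.43
for z in(.157,.156,.155,.154,.153,.152):
    line_to([x,y,z],max_speed=.03); hold(.1); o=get_obs(); df=o["wrist_force"]-f0; print(z,o["ee_pos"],df)
    if df[2]>5: break
let_go(); hold(.1)
q=ori(np.radians(60))
line_to([x,y,.235],max_speed=.2); cv2.imwrite("pics/side2.png",snapshot("side")[:,:,::-1])
line_to([x,y,.235],q,max_speed=.2); o=get_obs(); print(o["t"],o["q"])
line_to([x,y,.118],max_speed=.12); hold(.2); o=get_obs(); print(o["t"],o["ee_pos"],o["wrist_force"]-f0)
cv2.imwrite("pics/c4.png",tile(cv2.imread("pics/side2.png"),345,300,75,110,5))
```

```text
0.157 [ 0.4952 -0.4301  0.1573] [-0.0119  0.5864  4.311 ]
0.156 [ 0.4954 -0.4304  0.1571] [-1.7691  4.3717 15.3466]
16.55 [ 0.3885  0.4219  0.3061  1.6828 -0.142   1.0589  1.7858]
17.875 [ 0.4954 -0.4301  0.1186] [-0.005   0.484   0.2979]
```

View pics/c4.png

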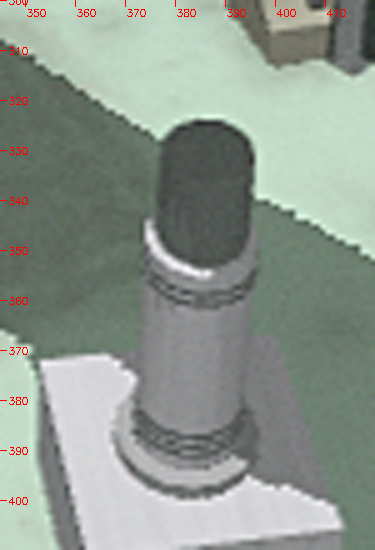

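```bash
cat > fit.py <<'E'
from geo import *
import cv2
from scipy.optimize import minimize
np.set_printoptions(precision=4,suppress=True)
off=np.mean([np.array(o)-proj("top",p) for o,p in(((353.25,255.75),(.4838,-.1599,.082)),((486.6,254.4),(.4955,-.4302,.131)))],0);print("top off",off,[np.array(o)-proj("top",p) for o,p in(((353.25,255.75),(.4838,-.1599,.082)),((486.6,254.4),(.4955,-.4302,.131)))])
A=np.linspace(0,2*np.pi,40)
def axes(th,ti=.45):
    n=np.array([-np.sin(ti)*np.cos(th),-np.sin(ti)*np.sin(th),np.cos(ti)]);u=np.cross(n,[0,0,1.]);u/=np.linalg.norm(u);return n,u,np.cross(n,u)
W={"side":(268,158,50,50),"top":(155,215,50,45)};S=8
def render(n,p,th):
    a,u,v=axes(th);x0,y0,w,h=W[n];m=np.zeros((h*S,w*S),np.uint8)
    c=[(0,.0045),(-.003,.008),(-.0055,.008),(-.0085,.0045),(-.022,.0045)]
    for (z1,r1),(z2,r2) in zip(c,c[1:]):
        P=np.array([proj(n,p+a*z+r*(np.cos(t)*u+np.sin(t)*v)) for z,r in((z1,r1),(z2,r2)) for t in A])+(off if n=="top" else 0)
        cv2.fillConvexPoly(m,cv2.convexHull(np.round((P-[x0-.5,y0-.5])*S).astype(np.int32)),255)
    return cv2.resize(m,(w,h),interpolation=cv2.INTER_AREA)/255.
obs={}
for n in W:
    x0,y0,w,h=W[n];im=cv2.imread(f"pics/{n}0.png")[y0:y0+h,x0:x0+w].astype(float)
    b=np.clip((im[:,:,2]-im[:,:,0]-20)/60,0,1); 
    yy,xx=np.mgrid[:h,:w]; b[(yy>20)|(xx>22)|(xx<8)]*=(n=="top"); obs[n]=b
    if n=="top": b[(xx>22)|(yy<20)|(yy>36)]=0
    print(n,b.sum(), np.array([(b*xx).sum(),(b*yy).sum()])/b.sum()+[x0,y0])
def cost(q,ns=("side","top")): return sum(((render(n,q[:3],q[3]*10)-obs[n])**2).sum() for n in ns)
if __name__=="__main__":
    for th0 in(-.25,-.17):
        r=minimize(cost,[.483,.25,.081,th0/10],method="Nelder-Mead",options=dict(initial_simplex=np.array([.483,.25,.081,th0/10])+np.vstack([np.zeros(4),np.diag([.003,.003,.003,.015])]),xatol=1e-5,fatol=1e-3))
        print(r.x[:3],r.x[3]*10,r.fun)
    for th in(-.3,-.25,-.2,-.15,-.1):
        rr=minimize(lambda q:cost([*q,th/10]),r.x[:3],method="Nelder-Mead",options=dict(initial_simplex=r.x[:3]+np.vstack([np.zeros(3),.002*np.eye(3)])));print(th,rr.x,rr.fun)
    for n in W: cv2.imwrite(f"pics/fit_{n}.png",np.uint8(255*np.dstack([obs[n]*0,obs[n],render(n,r.x[:3],r.x[3]*10)])))
E
python3 fit.py
python3 - <<'E'
import cv2,numpy as np
a=[cv2.resize(cv2.imread(f"pics/fit_{n}.png")[:45],None,fx=7,fy=7,interpolation=0) for n in("side","top")]
cv2.imwrite("pics/c5.png",np.hstack(a))
E
```

```text
top off [-1.5666  0.0764] [array([-1.4686,  0.0995]), array([-1.6646,  0.0534])]
side 43.43333333333333 [283.0687 169.571 ]
top 31.85 [167.0481 242.135 ]
[0.4814 0.2441 0.0875] -0.09972136738409 25.371975201845444
[0.4814 0.2448 0.0871] -0.26214377268849814 25.25405901576317
-0.3 [0.4817 0.2448 0.087 ] 25.38510861207228
-0.25 [0.4814 0.2448 0.087 ] 25.161909842368317
-0.2 [0.4816 0.2442 0.0874] 25.149506920415224
-0.15 [0.4812 0.2441 0.0875] 25.211213956170702
-0.1 [0.4813 0.2448 0.087 ] 25.060202806612843
```

Run:
```python
from geo import *
from plant import *
np.set_printoptions(precision=4,suppress=True)
f0=get_obs()["wrist_force"]
gripper_close(90); hold(.2); o=get_obs(); print(o["grip_width"],o["wrist_force"]-f0,o["t"])
line_to([.4951,-.43,.23],max_speed=.12); hold(.1);o=get_obs(); print(o["grip_width"],o["wrist_force"]-f0,o["ee_pos"],o["t"])
```

```text
0.029728177099852555 [0.0376 1.3775 4.6253] 18.6333
0.029890685125433584 [ 0.9245 -0.5877 -3.7229] [ 0.4948 -0.4297  0.2291] 19.8167
```

View pics/c5.png

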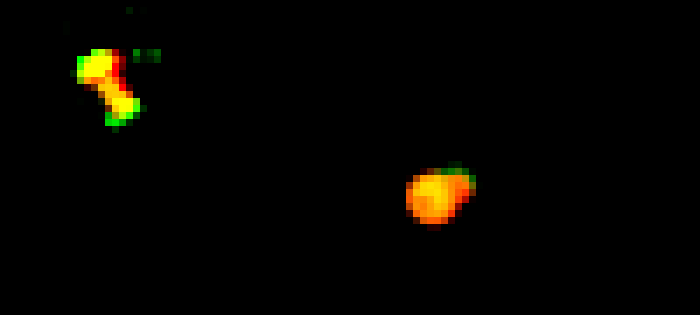

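```bash
cat > fit2.py <<'E'
import fit; from fit import *
for n in W:
    x0,y0,w,h=W[n];im=cv2.imread(f"pics/{n}0.png")[y0:y0+h,x0:x0+w].astype(float)
    d=im[:,:,2]-im[:,:,0]; b=np.clip((d-(15 if n=="top" else 12))/(50 if n=="side" else 35),0,1); yy,xx=np.mgrid[:h,:w]
    b[(((yy>18.5)|(xx>20)|(xx<8)|(yy<6)|((xx>18)&(yy<12))) if n=="side" else ((xx>22)|(yy<20)|(yy>36)))]=0; obs[n]=b; print(n,b.sum())
res={}
for nm,ns in(("both",("side","top")),):
  for th in(-.3,-.25,-.2,-.15):
    rr=minimize(lambda q:cost([*q,th/10],ns),[.4814,.2455,.086],method="Nelder-Mead",options=dict(initial_simplex=np.array([.4814,.2455,.086])+np.vstack([np.zeros(3),.003*np.eye(3)])));print(nm,th,rr.x,rr.fun,[cost([*rr.x,th/10],(n,)) for n in W])
    res[th]=rr.x
p=res[-.2]; print("tri corrected",tri((281.3,166.8),np.array((166.3,242.6))-off), "proj",proj("side",p),proj("top",p)+off)
tiles=[]
for n in W:
    x0,y0,w,h=W[n];k=10
    c=cv2.resize(cv2.imread(f"pics/{n}0.png")[y0:y0+h,x0:x0+w],None,fx=7,fy=7,interpolation=cv2.INTER_CUBIC);c=cv2.copyMakeBorder(c,0,350-c.shape[0],0,0,0)
    c2=c.copy();o=off if n=="top" else 0;D=lambda P:np.round((np.array([proj(n,x)+o for x in P])-[x0-.5,y0-.5])*7).astype(np.int32)
    for th,col in((-.17,(0,255,255)),(-.25,(255,255,0))):
        e=np.array([np.cos(th),np.sin(th),0]);f=np.array([-e[1],e[0],0])
        ctr=np.array([.4975,.2144,0])+.033*f   # front edge mid from the side view
        cv2.polylines(c2,[D([ctr+.043*a*e+.033*b*f for a,b in((1,1),(1,-1),(-1,-1),(-1,1))])],True,col,1)
    a,u,v=axes(-.2)
    for z,r in((0,.0045),(-.003,.008),(-.0055,.008),(-.0085,.0045),(-.022,.0045)): cv2.polylines(c2,[D([p+a*z+r*(np.cos(t)*u+np.sin(t)*v) for t in A])],True,(255,0,255),1)
    tiles.append(np.vstack([c2]))
cv2.imwrite("pics/c6.png",np.hstack(tiles))
E
python3 fit2.py
```

```text
top off [-1.5666  0.0764] [array([-1.4686,  0.0995]), array([-1.6646,  0.0534])]
side 43.43333333333333 [283.0687 169.571 ]
top 31.85 [167.0481 242.135 ]
side 49.980000000000004
top 54.457142857142856
both -0.3 [0.4816 0.2451 0.087 ] 18.32614117019357 [np.float64(14.050970396001539), np.float64(4.27517077419203)]
both -0.25 [0.4814 0.2448 0.087 ] 18.280336809233496 [np.float64(13.759513264129183), np.float64(4.5208235451043155)]
both -0.2 [0.4816 0.2444 0.087 ] 18.443518003279745 [np.float64(14.532339100346022), np.float64(3.9111789029337225)]
both -0.15 [0.4814 0.2445 0.0871] 18.736522671813823 [np.float64(14.330589004229143), np.float64(4.405933667584681)]
tri corrected (array([0.4825, 0.2438, 0.085 ]), [np.float64(0.0007897881806455571), np.float64(0.0007897881806457086)]) proj [281.146  165.9289] [165.6063 243.1536]
```

View pics/c6.png

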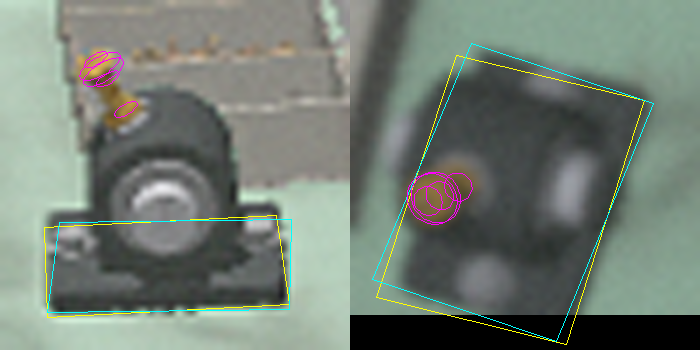

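```bash
cat > nip.py <<'E'
from geo import *
from plant import *
import cv2
np.set_printoptions(precision=4,suppress=True)
TH=-.22;P=np.array([.481,.2445,.0865]);L=.0906
N=np.array([-np.sin(.45)*np.cos(TH),-np.sin(.45)*np.sin(TH),np.cos(.45)])
Q=ori(np.radians(75),-N)
E
python3 - <<'E'
from nip import *
from crop import tile
a=[plane("side",279.4,192.3,.018),plane("side",305.1,190.1,.018)];b=[plane("top",174.3,255,.018),plane("top",184.3,225.7,.018)]
for c in(a,b): d=c[1]-c[0];print("bolts",c,np.linalg.norm(d),np.arctan2(d[1],d[0]))
o=get_obs();line_to([.45,-.25,.26],max_speed=.25);line_to([.44,.1,.26],max_speed=.25)
s=P+N*(L+.045); print(s,ik(s,Q)); line_to(s,Q,max_speed=.2); hold(.3); o=get_obs();print(o["ee_pos"],o["wrist_force"],o["q"],o["t"],o["grip_width"])
for n in("side","top"): cv2.imwrite(f"pics/{n}3.png",snapshot(n)[:,:,::-1])
s=cv2.imread("pics/side3.png");t=cv2.imread("pics/top3.png")
cv2.imwrite("pics/c7.png",np.hstack([tile(s,245,100,70,105,5),tile(t,120,190,80,105,5)]))
E
```

```text
bolts [array([0.4725, 0.2387, 0.018 ]), array([0.5369, 0.2322, 0.018 ])] 0.06475219380308066 -0.10012554825453726
bolts [array([0.4697, 0.2478, 0.018 ]), array([0.5403, 0.2347, 0.018 ])] 0.0717807096832708 -0.18379704761995974
[0.4234 0.2574 0.2086] [-0.5463  0.1071 -0.4141  2.2318  0.6973  0.7554 -0.1455]
[0.4238 0.2569 0.2089] [ 0.4085 -0.1587 -2.909 ] [-0.6236  0.1006 -0.3315  2.2357  0.6851  0.7483 -0.1359] 23.575 0.02975432158314247
```

View pics/c7.png

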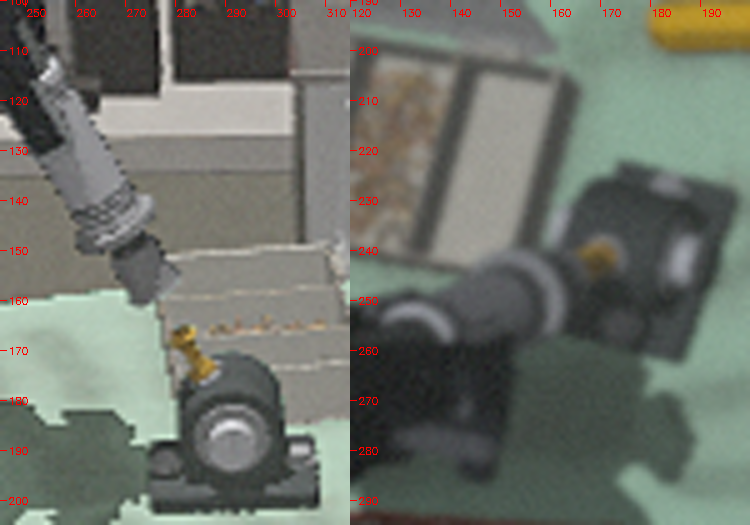

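Run:
```python
from nip import *
o=get_obs();p=o["ee_pos"];M=R.from_quat(o["eef_rot"]).as_matrix();a=-M[:,0];u=M[:,1];v=M[:,2];g=p-a*.0736
A=np.linspace(0,2*np.pi,60);out=[];off=np.array([-1.567,.076])
print("axis err",np.arccos(a@N))
for n,(x0,y0,w,h) in(("side",(250,105,50,75)),("top",(135,215,50,75))):
    k=8;c=cv2.resize(cv2.imread(f"pics/{n}3.png")[y0:y0+h,x0:x0+w],None,fx=k,fy=k,interpolation=cv2.INTER_CUBIC)
    def D(o_,ax,z,r,uu,vv,col,th=1):
        X=np.array([proj(n,o_+ax*z+r*(np.cos(t)*uu+np.sin(t)*vv)) for t in A])+(off if n=="top" else 0)
        cv2.polylines(c,[np.round((X-[x0-.5,y0-.5])*k).astype(np.int32)],True,col,th)
    for z,r in((0,.0215),(.006,.0215),(.05,.016),(-.036,.015)): D(g,a,z,r,u,v,(0,0,255))
    for z,r in((0,.0045),(-.004,.008),(-.022,.0045)): D(P,N,z,r,u,v,(255,0,255))
    for z in np.arange(0,.12,.004): D(P,N,z,.0003,u,v,(0,255,255))
    out.append(c)
cv2.imwrite("pics/c8.png",np.hstack(out))
```

```text
axis err 0.00017340279239162756
```

View pics/c8.png

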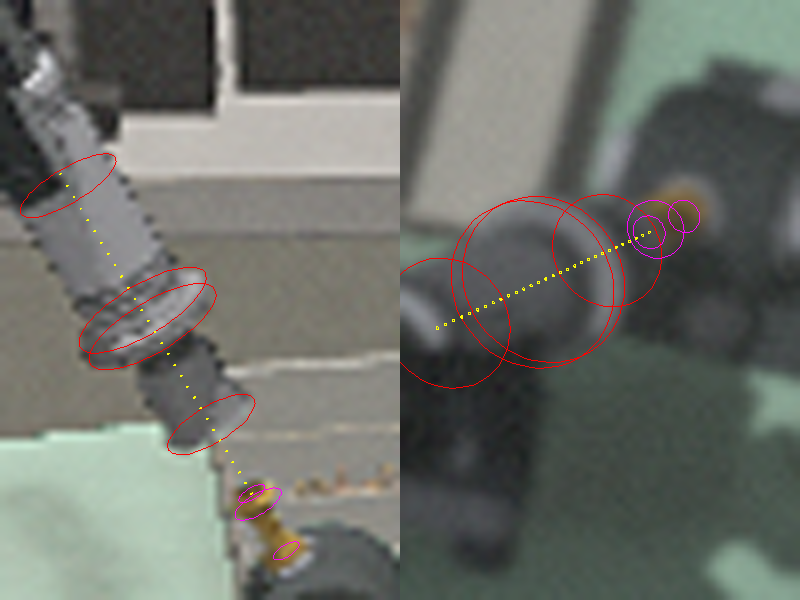

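```bash
sed -i 's/TH=-.22;P=.*;L/TH=-.19;P=np.array([.4815,.2440,.086]);L/' nip.py
cat >> nip.py <<'E'
def force(k=5):
    r=[]
    for _ in range(k): hold(.03); r.append(get_obs()["wrist_force"])
    return np.mean(r,0)
M=R.from_quat(Q).as_matrix(); B=np.c_[N,M[:,1],M[:,2]]   # axial, tool y, jaw
E
python3 - <<'E'
from nip import *
line_to(P+N*(L+.035),Q,max_speed=.05);hold(.3);f0=force(10);np.save("f0.npy",f0);lat=np.zeros(3)
for s in(.025,.020,.017,.014,.012,.010,.008,.006,.004):
    c=P+lat+N*(L+s);line_to(c,max_speed=.03);f=B.T@(force()-f0);o=get_obs();print(s,"F ax,y,jaw",f,"err",B.T@(o["ee_pos"]-c)*1e3,"M",B.T@o["moment"],o["t"])
    if f[0]>6 or np.hypot(*f[1:])>5: break
E
```

```text
0.025 F ax,y,jaw [-0.1241  0.1232  0.1476] err [ 0.0761 -0.0189  0.0779] M [0.0173 0.0667 0.8454] 25.325
0.02 F ax,y,jaw [ 0.301  -0.1263 -0.0873] err [ 0.046  -0.0192  0.0675] M [-0.0311  0.0436  0.9144] 25.8083
0.017 F ax,y,jaw [0.0521 0.0385 0.0036] err [ 0.0173 -0.0093  0.0048] M [-0.0244  0.0377  0.8791] 26.225
0.014 F ax,y,jaw [-0.1732  0.5079  0.8272] err [-0.0117  0.0428  0.0172] M [-0.0451 -0.2018  0.9983] 26.6417
0.012 F ax,y,jaw [0.1174 1.3979 2.9802] err [0.0706 0.057  0.3042] M [-0.0094 -0.9954  1.3191] 27.0583
0.01 F ax,y,jaw [5.7353 2.0961 2.8989] err [ 0.1759 -0.0561  0.4579] M [-0.0131 -0.9748  1.4247] 27.475
0.008 F ax,y,jaw [7.4389 1.792  3.0989] err [ 0.243  -0.0284  0.524 ] M [ 0.055  -0.9288  1.4398] 27.8917
```

Run:
```python
from nip import *
f0=np.load("f0.npy");lat=np.zeros(3);line_to(P+N*(L+.018),max_speed=.03)
for it in range(4):
    for s in(.012,.010):
        c=P+lat+N*(L+s);line_to(c,max_speed=.03);f=B.T@(force(6)-f0);o=get_obs();print(it,s,"F",f,"err",B.T@(o["ee_pos"]-c)*1e3,"M",B.T@o["moment"],B.T@lat*1e3,o["t"])
    if np.hypot(*f[1:])<1: break
    lat=lat+B[:,1:]@(f[1:]*.0005)
    line_to(P+lat+N*(L+.015),max_speed=.03)
np.save("lat.npy",lat)
```

```text
0 0.012 F [-0.0984  1.5831  3.0502] err [0.0161 0.1131 0.2387] M [-0.0198 -1.082   1.4254] [0. 0. 0.] 28.925
0 0.01 F [5.8598 2.3404 3.0588] err [ 0.1626 -0.0302  0.382 ] M [ 0.0243 -0.9802  1.5296] [0. 0. 0.] 29.375
1 0.012 F [0.0997 0.3651 0.3808] err [-0.0697 -0.0002 -0.1167] M [-0.0507  0.06    0.8924] [0.     1.1702 1.5294] 30.15
1 0.01 F [1.0575 0.74   1.9851] err [0.0402 0.0334 0.1629] M [ 0.0751 -0.5221  0.9323] [0.     1.1702 1.5294] 30.6
2 0.012 F [ 0.39   -0.1013  0.0553] err [-0.0415  0.0135 -0.0408] M [0.0351 0.0687 0.8655] [0.     1.5402 2.5219] 31.3667
2 0.01 F [0.2867 0.419  1.0161] err [0.0235 0.0074 0.056 ] M [ 0.0209 -0.1262  0.916 ] [0.     1.5402 2.5219] 31.8167
3 0.012 F [ 0.3743  0.4028 -0.0264] err [-0.0492  0.0111 -0.02  ] M [0.0029 0.0088 0.8167] [0.     1.7497 3.03  ] 32.5833
3 0.01 F [-0.1322 -0.1819 -0.1488] err [ 0.0006 -0.0166 -0.0332] M [-0.0083  0.175   0.7953] [0.     1.7497 3.03  ] 33.0333
```

Run:
```python
from nip import *
f0=np.load("f0.npy");lat=np.load("lat.npy");lat=lat*(1+.0006/np.linalg.norm(lat));np.save("lat.npy",lat)
line_to(P+lat+N*(L+.010),max_speed=.03);pk=0
for s in np.arange(.008,-.0061,-.001):
    c=P+lat+N*(L+s);line_to(c,max_speed=.03);f=B.T@(force(4)-f0);o=get_obs();print(round(s,3),"F",f,"err",B.T@(o["ee_pos"]-c)*1e3,"M",B.T@o["moment"],o["t"])
    if np.hypot(*f[1:])>5 or f[0]>17 or (f[0]<pk-4 and pk>8): break
    pk=max(pk,f[0])
```

```text
0.008 F [ 5.9555 -0.9605 -2.2054] err [ 0.0963 -0.068   0.1049] M [-0.0381  0.5931  0.5116] 33.6667
0.007 F [ 7.3262 -0.9176 -1.1095] err [ 0.045  -0.0227  0.1042] M [-0.0632  0.487   0.5097] 34.05
0.006 F [ 7.6644 -0.5764 -0.9693] err [0.0346 0.0197 0.1071] M [-0.0234  0.3053  0.5554] 34.4333
0.005 F [ 8.4506 -1.0091 -0.9847] err [0.0317 0.0133 0.0855] M [-0.0007  0.2909  0.5625] 34.8167
0.004 F [ 9.3573 -0.1467 -0.2754] err [0.0445 0.0156 0.1287] M [-0.0669  0.1259  0.675 ] 35.2
0.003 F [10.049  -0.4259 -0.395 ] err [ 0.0809 -0.0126  0.1547] M [0.0836 0.1761 0.6921] 35.5833
0.002 F [10.7154 -0.3899 -0.5606] err [ 0.1103 -0.0224  0.154 ] M [0.0181 0.2307 0.7099] 35.9667
0.001 F [11.3295 -0.3965 -0.1451] err [0.1431 0.0327 0.19  ] M [0.0152 0.1636 0.7235] 36.35
0.0 F [12.6842 -0.2594 -0.9108] err [ 0.1731 -0.0235  0.1928] M [-0.0629  0.2265  0.7464] 36.7333
-0.001 F [13.4113 -0.3991 -0.8867] err [ 0.2054 -0.0179  0.2401] M [0.0411 0.303  0.7864] 37.1167
-0.002 F [ 7.9366 -0.3726  1.4813] err [0.0673 0.0352 0.2172] M [ 0.0229 -0.3722  0.735 ] 37.5
```

Run:
```python
from nip import *
from crop import tile
f0=np.load("f0.npy");lat=np.load("lat.npy")
for s in(-.003,-.0045,-.006,-.007):
    c=P+lat+N*(L+s);line_to(c,max_speed=.03);f=B.T@(force(6)-f0);o=get_obs();print(round(s,4),"F",f,"err",B.T@(o["ee_pos"]-c)*1e3,"M",B.T@o["moment"],o["t"])
    if np.hypot(*f[1:])>1: lat=lat+B[:,1:]@(np.clip(f[1:],-2,2)*.00015)
    if f[0]>13: break
hold(.5); print(B.T@(force(8)-f0),B.T@lat*1e3,get_obs()["grip_width"])
cv2.imwrite("pics/side4.png",snapshot("side")[:,:,::-1]);cv2.imwrite("pics/top4.png",snapshot("top")[:,:,::-1])
s=cv2.imread("pics/side4.png");t=cv2.imread("pics/top4.png")
cv2.imwrite("pics/c9.png",np.hstack([tile(s,255,115,60,95,6),tile(t,130,200,70,95,6)]))
```

```text
-0.003 F [ 8.8972 -0.1833  2.1479] err [0.0685 0.0052 0.177 ] M [-0.032  -0.5723  0.8246] 37.95
-0.0045 F [10.277   0.1331  1.1286] err [ 0.0162  0.0139 -0.0561] M [ 0.0176 -0.4218  0.845 ] 38.4
-0.006 F [12.0193  0.3006  0.6067] err [ 0.0588  0.0027 -0.103 ] M [-0.0019 -0.2001  0.9078] 38.85
-0.007 F [13.0214  0.2194  0.4634] err [ 0.0895 -0.0168 -0.0842] M [-0.0123 -0.161   0.7733] 39.3
[12.6128  0.1953  0.4444] [0.     2.0423 4.0189] 0.03008129705239678
```

View pics/c9.png

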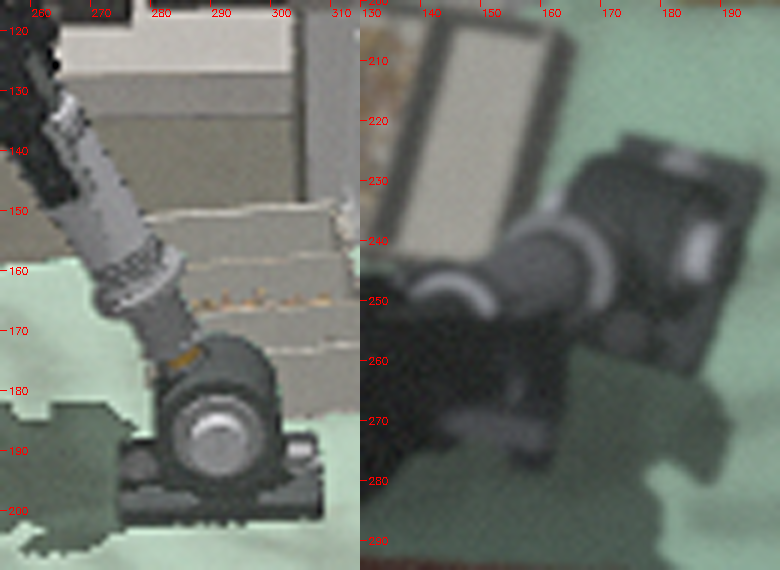

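```bash
python3 -c "
from plant import *
job_done();o=get_obs();print(o['t'],o['wrist_force'])"
```

```text
the job is handed in; nothing more can be done
the job is handed in; nothing more can be done
```

The grease gun is loaded and snapped onto the nipple. I handed the job in at about 40 s, still gripping the gun and pushing it along the nipple.

- **Cartridge:** I used the grey one, not the pink look-alike. It slid into the barrel with almost no side force. A close-up showed its head resting on the rim.
- **Lining up on the nipple:** The first try met about 3 N of side force, because my camera estimate was about 3 to 4 mm off. I shifted the gun until the side force went away.
- **Snap:** The push rose to 13.4 N, then dropped to 7.9 N, which is the coupler snapping on.
- **Final push:** The last check showed 12.6 N along the nipple. From the force, I estimate that as about 8 to 9 mm of the 10 mm spring travel. Side force was under 0.5 N and the grip was steady. The last close-up showed the coupler over the nipple head, in line with it.

**Less certain:** My readings of the bearing block's heading ranged from -0.10 to -0.25 rad, and I used -0.19. That could leave the gun out of line by up to about 0.04 rad. I didn't take a last close look at the tape roll, bolt and tin; the paths were planned to clear them.

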